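Click the instrument case lid shut all round

TASK

The grey lid of the black instrument case lies in place, but the six sections of its rim still stand up: go round the rim and press each section down with a fingertip until it clicks and stays flat. Only press: do not lift, tip or shove the case along the table, and leave everything else where it stands, the brass puck on the lid included.

Things in the scene. Friction and masses are not known exactly. Their poses are not given: they have to be found in the camera images.
- case: black plastic instrument case, 150 mm (its x) x 190 mm (its y), about 1.1 kg, loose on the table, with a grey lid with a snap-down rim. Origin at the centre of its underside, z up; its front is its -x side, its left its +y side. Six rim sections, 30 mm deep, surround the lid's fixed middle panel: two on the front side, two on the back side, one on the left, one on the right
- lid_panel (a point): top centre of the lid's fixed middle panel (90 x 130 mm), 62 mm above the table. Each rim section is hinged where it meets the panel and starts slanting up, outer edge 9 mm high. Pressed at its ridge it resists with up to about 10 N, clicks over two thirds of the way down and stays; let go sooner, it springs up. Shut, it is level with the panel and bears more push unharmed
- front_left (a joint): hinge angle of the lid's rim section on the left half of the front side (seen from the front of the case): 0 = standing up, 0.30 rad = clicked shut and flat; it clicks over at about 0.19 rad
- front_left_ridge (a point): where to press the section on the left half of the front side: top centre of its raised finger ridge (9 mm wide, 55 mm long, 3 mm high, parallel to the case's edge), 21 mm outward of the hinge line. When the section is shut this point is 65 mm above the table, when it stands up about 71 mm
- front_right (a joint): hinge angle of the lid's rim section on the right half of the front side (seen from the front of the case): 0 = standing up, 0.30 rad = clicked shut and flat; it clicks over at about 0.19 rad
- front_right_ridge (a point): where to press the section on the right half of the front side: top centre of its raised finger ridge (9 mm wide, 55 mm long, 3 mm high, parallel to the case's edge), 21 mm outward of the hinge line. When the section is shut this point is 65 mm above the table, when it stands up about 71 mm
- right (a joint): hinge angle of the lid's rim section on the whole right side (seen from the front of the case): 0 = standing up, 0.30 rad = clicked shut and flat; it clicks over at about 0.19 rad
- right_ridge (a point): where to press the section on the whole right side: top centre of its raised finger ridge (9 mm wide, 55 mm long, 3 mm high, parallel to the case's edge), 21 mm outward of the hinge line. When the section is shut this point is 65 mm above the table, when it stands up about 71 mm
- back_right (a joint): hinge angle of the lid's rim section on the right half of the back side (seen from the front of the case): 0 = standing up, 0.30 rad = clicked shut and flat; it clicks over at about 0.19 rad
- back_right_ridge (a point): where to press the section on the right half of the back side: top centre of its raised finger ridge (9 mm wide, 55 mm long, 3 mm high, parallel to the case's edge), 21 mm outward of the hinge line. When the section is shut this point is 65 mm above the table, when it stands up about 71 mm
- back_left (a joint): hinge angle of the lid's rim section on the left half of the back side (seen from the front of the case): 0 = standing up, 0.30 rad = clicked shut and flat; it clicks over at about 0.19 rad
- back_left_ridge (a point): where to press the section on the left half of the back side: top centre of its raised finger ridge (9 mm wide, 55 mm long, 3 mm high, parallel to the case's edge), 21 mm outward of the hinge line. When the section is shut this point is 65 mm above the table, when it stands up about 71 mm
- left (a joint): hinge angle of the lid's rim section on the whole left side (seen from the front of the case): 0 = standing up, 0.30 rad = clicked shut and flat; it clicks over at about 0.19 rad
- left_ridge (a point): where to press the section on the whole left side: top centre of its raised finger ridge (9 mm wide, 55 mm long, 3 mm high, parallel to the case's edge), 21 mm outward of the hinge line. When the section is shut this point is 65 mm above the table, when it stands up about 71 mm
- puck: plain brass puck (a sealed standard resistor), 40 mm diameter, 30 mm tall, standing on the middle panel of the lid; origin at the centre of its underside; loose, to be left alone
- multimeter: red hand-held meter lying face up, 160 x 85 x 37 mm, left of the case; origin at the centre of its underside; loose, to be left alone
- screwdriver: screwdriver lying right of the case, 200 mm long, black handle; origin on the table under its middle; loose, to be left alone
- cell: upright round battery cell, 33 mm diameter, 60 mm tall, near the front side of the case; origin at the centre of its underside; loose, to be left alone
- adapter: small black plug adapter with two brass posts, 30 x 50 x 42 mm, near the front side of the case; origin at the centre of its underside; loose, to be left alone
- mug: white mug, 80 mm diameter, 90 mm tall, behind the case; origin at the centre of its underside; loose, to be left alone
- cleaner: small bottle, 48 mm diameter, 100 mm tall, behind the case; origin at the centre of its underside; loose, to be left alone
Not all that is in view belongs to the job. Leave any blue or purple look-alike of the case alone.

How it is judged:
By the outcome, as a careful person would: the job done as asked, in the order asked, and still so for the second after the job is handed in, with the robot touching nothing.
It also fails if it takes over 48 s, if anything falls off the work surface, if the arm or the gripper's body presses on something with over 40 N, if the wrist force passes 120 N, or if a joint passes its speed limit or range.

ROBOT

A 6-joint arm with a two-finger parallel gripper is mounted at the origin on the work surface. World frame = base frame: x ahead of the robot, y to its left, z up, the work surface at z = 0. Lengths are in mm, angles in rad, forces in N, time in s.
With the tool pointing down it reaches from about 275 to 750 mm from the base axis. Payload 10.2 kg.
Tool frame: the origin (TCP) lies midway between the tips of the shut fingers; the grasp point (between the pads) lies 19 mm behind it; z points along the fingers, y is the line along which they close (so a half turn about z gives the same grasp; the last joint's range is limited). The gripper opens to 85 mm and grips with 20 to 120 N. Pads are 22 mm wide; open, the fingers measure 114 mm over their backs; the gripper's body (76 mm by 85 mm) begins 54 mm behind the grasp point. The pads swing forward as they close: fully open they stand 13 mm farther back than shut.
Start: joints at [-1.467, 0.313, 1.498, -0, 1.331, -0.223], TCP at [168.52, -497.225, 231.294] pointing down, gripper open.
Joint ranges: [-2.94, 2.94], [-0.97, 2.17], [0.19, 2.56], [-1.23, 4.37], [0.02, 3.11], [-2.88, 2.88]. Speed limits (rad/s): [2.39, 2.39, 3.01, 3.14, 3.14, 3.14].

INTERFACE

Orientations are given as a unit quaternion [w, x, y, z].
In Python, from rig import ctrl gives the robot as it stands.
- The arm moves only by the tool send_rows, never from a script. Its argument "targets" is a list of rows, each a list of 7 numbers: the closure, from -1 (fully open) to 1 (shut), so that 0 is half open, then the shift along the tool's x, y, z in m, then the turn, a rotation vector about the tool's x, y, z in rad. In form: [[claw, dx, dy, dz, ax, ay, az], ...]. A call has exactly 10 rows; each row shifts and turns the commanded pose from where the row before left it, along the tool's axes as they then stand; what a row does not reach is not made up. A row lasts 1/8 s, in which the tool goes at most 62.5 mm and 10.7 degrees, less where a joint would pass 70% of its speed; a pose out of reach is approached as far as the arm can. A call with a gripper value outside its range is refused whole. The fingers move at their own pace and stop on an object; "squeeze" is the grip in N (left out, the last holds). Time passes only in rows, so rows that do not move let the fingers close, or fill a call up. It gives the time, the measured TCP pose, the force, the opening and the grip force at its end, in the units of the state.
- ctrl.sense(): the state, without advancing time (a new reading comes with each control period).
- ctrl.capture(name): name is "scene" or "top" or "wrist"; returns a dict with "img" (420x560x3 uint8, red, green, blue), "camera_matrix" (3x3 intrinsics, pixels), "R" (3x3) and "t" (3): a world point X has camera coordinates R X + t. Camera axes: x right, y down, z forward; pixel columns grow to the right and rows downward; lengths in mm; the calibration is good to about 2 mm. A picture is of the moment at which its call begins. There is no depth.
- ctrl.finish_job(): hands the job in; it is judged then, once.
Trained networks look in a picture, given as the dict that the camera call returned (one of the last four; its "shot" number tells which), for a name from the list of things; names that differ only in an ending like _2 or _b are one class to them, and where a whole thing is asked for, a point or a joint stands for the part that bears it (a point fixed in the world has none). Each returns a list of dicts, best first, with "score" (0 to 1); they miss things now and then, are a little off and sometimes report something else, mostly with a low value. They report only what shows in the picture. A call takes as long as a camera call. They do not tell look-alikes from the thing itself.
- ctrl.boxes_of(query, picture): "extent" ([left, top, width, height] in pixels, round what is visible of it).
- ctrl.landmark_of(query, picture): "point" ([column, row] in pixels: a listed point, or the origin of a listed thing).
The state is a dict: "time_s": time; "joints": joint angles; "dq": joint speeds; "tau": joint torques, N m; "eef_pos": TCP position; "ee_rot": TCP orientation; "force": force on the tool from outside, world axes, zero at the start; "wrist_torque": the same for the moment, N m; "grip_width": opening from 0.0 (shut) to 1.0 (fully open); "grip_force": force on a finger pad.
Only numpy, scipy, OpenCV 4.12 (cv2) and the standard library are available. Lean on these libraries where they do the work, as an engineer would, in place of code of your own. Each camera call takes 0.05 s, during which the arm holds its last target. There are 200 camera calls.

## Working session

There is one attempt and no reset: what is moved stays moved. The work goes in short steps, Python scripts to look and compute and a tool call to move; the robot and the scene stay as the last step left them, time stands still between calls to the robot, and variables do not carry over. Pictures are saved under pics/ and viewed, at most 10 in all, crops included, and the job is handed in when it is done.

Besides the shell and the picture viewer there is one more tool, called after ">>>" in YAML: its name, and indented under it one key for each argument. send_rows: Moves the arm, as the interface text tells. Its arguments: {"type":"object","properties":{"targets":{"type":"array"},"squeeze":{"type":"number"}},"required":["targets"]}

```bash
mkdir -p pics
cat > h.py <<'E'
import numpy as np, cv2
from rig import ctrl
def save(p,n): cv2.imwrite(f'pics/{n}.png',p['img'][:,:,::-1])
def ray(p,uv,z):
    K,R,t=map(np.array,(p['camera_matrix'],p['R'],p['t']))
    d=R.T@np.linalg.inv(K)@np.array([uv[0],uv[1],1.]); c=-R.T@t
    return c+d*(z-c[2])/d[2]
def proj(p,X):
    K,R,t=map(np.array,(p['camera_matrix'],p['R'],p['t']))
    q=K@(R@np.array(X,float)+t); return q[:2]/q[2]
E
python3 - <<'E'
from h import *
ps={n:ctrl.capture(n) for n in('top','scene')}
cv2.imwrite('pics/a.png',cv2.resize(ps['top']['img'][:,:,::-1],(784,588)))
save(ps['scene'],'b')
s=ctrl.sense();print({k:np.round(s[k],3) for k in('time_s','eef_pos','ee_rot','force','grip_width')})
Z=dict(lid_panel=62,puck=0+62,multimeter=0,screwdriver=0,cell=0,adapter=0,mug=0,cleaner=0,case=0)
for r in('front_left','front_right','right','back_right','back_left','left'): Z[r+'_ridge']=71
for n,p in ps.items():
  for q,z in Z.items():
    for d in ctrl.landmark_of(q,p)[:3]: print(n,q,round(d['score'],2),np.round(d['point']),np.round(ray(p,d['point'],z)[:2]))
E
```

```text
{'time_s': np.float64(0.1), 'eef_pos': array([ 168.497, -497.005,  230.819]), 'ee_rot': array([-0.001,  0.987,  0.163,  0.   ]), 'force': array([0.366, 0.733, 0.14 ]), 'grip_width': np.float64(1.002)}
top lid_panel 0.82 [346. 180.] [ 565. -136.]
top lid_panel 0.67 [261. 262.] [333. 113.]
top puck 0.46 [350. 185.] [ 549. -148.]
top multimeter 0.86 [279. 169.] [615.  56.]
top screwdriver 0.91 [397. 185.] [ 554. -304.]
top screwdriver 0.31 [346. 182.] [ 567. -146.]
top cell 0.41 [327. 229.] [426. -85.]
top cell 0.33 [324. 135.] [716. -84.]
top adapter 0.58 [358. 235.] [ 406. -177.]
top adapter 0.26 [326. 230.] [423. -81.]
top mug 0.86 [366. 134.] [ 716. -214.]
top mug 0.23 [373. 186.] [ 554. -230.]
top cleaner 0.56 [325. 133.] [724. -88.]
top case 0.69 [327. 230.] [424. -84.]
top case 0.67 [345. 187.] [ 553. -144.]
top case 0.56 [259. 264.] [328. 124.]
top front_left_ridge 0.72 [272. 242.] [389.  81.]
top front_left_ridge 0.58 [324. 200.] [507. -69.]
top front_right_ridge 0.55 [363. 201.] [ 501. -184.]
top front_right_ridge 0.54 [239. 249.] [373. 176.]
top right_ridge 0.9 [373. 185.] [ 
[... 1316 characters left out ...]
front_right_ridge 0.7 [189. 251.] [ 489. -167.]
scene front_right_ridge 0.56 [304. 153.] [366. 184.]
scene right_ridge 0.94 [ 74. 191.] [ 207. -337.]
scene right_ridge 0.81 [300. 134.] [301. 211.]
scene right_ridge 0.66 [178. 282.] [ 545. -214.]
scene back_right_ridge 0.95 [ 89. 212.] [ 284. -320.]
scene back_right_ridge 0.92 [270. 128.] [244. 156.]
scene back_right_ridge 0.72 [204. 303.] [ 610. -186.]
scene back_left_ridge 0.88 [130. 205.] [ 310. -237.]
scene back_left_ridge 0.71 [255. 285.] [624. -85.]
scene back_left_ridge 0.59 [240. 147.] [268.  57.]
scene left_ridge 0.96 [145. 183.] [ 264. -185.]
scene left_ridge 0.94 [258. 251.] [559. -45.]
scene left_ridge 0.55 [249. 172.] [354.  38.]
```

View pics/a.png

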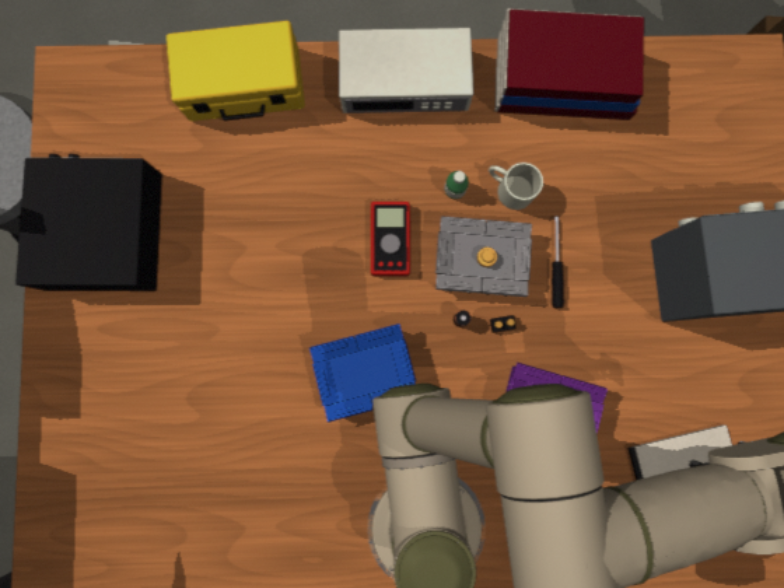

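View pics/b.png

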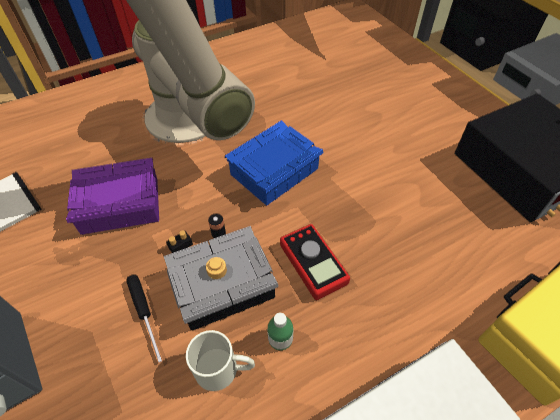

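The top picture shows the grey case centred near (484,256) of the enlarged view, which is (346,183) in raw pixels and about (560,-138) mm in the world. The puck sits on its lid. The blue and purple look-alikes are elsewhere. I'll move closer for a wrist view, closing the fingers on the way.

>>> send_rows:
  targets:
    - [1,0.043,-0.0235,-0.01,0,0,0]
    - [1,0.043,-0.0235,-0.01,0,0,0]
    - [1,0.043,-0.0235,-0.01,0,0,0]
    - [1,0.043,-0.0235,-0.01,0,0,0]
    - [1,0.043,-0.0235,-0.01,0,0,0]
    - [1,0.043,-0.0235,-0.01,0,0,0]
    - [1,0.043,-0.0235,-0.01,0,0,0]
    - [1,0.043,-0.0235,-0.01,0,0,0]
    - [1,0.043,-0.0235,-0.01,0,0,0]
    - [1,0.043,-0.0235,-0.01,0,0,0]
  squeeze: 30

```text
time_s: 2.85
eef_pos: [501.3, -135.2, 331.7]
ee_rot: [0.0, 0.987, 0.163, 0.0]
force: [0.4, -1.2, 0.5]
grip_width: 0.001
grip_force: 0.0
```

```bash
cat > fit.py <<'E'
from h import *
from scipy.optimize import least_squares
RN=('front_left','front_right','right','back_right','back_left','left')
def model(L): # standing ridges
    a=64.2
    return dict(lid_panel=(0,0,62),front_left_ridge=(-a,L,71),front_right_ridge=(-a,-L,71),back_left_ridge=(a,L,71),back_right_ridge=(a,-L,71),left_ridge=(0,84.2,71),right_ridge=(0,-84.2,71))
def fit(ps,guess=(560,-138)):
    obs=[]
    for p in ps:
        for q,m in model(45).items():
            best=[(d['score'],d['point']) for d in ctrl.landmark_of(q,p) if np.hypot(*(ray(p,d['point'],m[2])[:2]-np.add(guess,m[:2])))<35]
            if best: obs.append((q,p,ray(p,best[0][1],m[2])[:2]))
    def res(v):
        M=model(v[3]);c,s=np.cos(v[2]),np.sin(v[2]);o=[]
        for q,p,X in obs:
            m=M[q];o+=[v[0]+c*m[0]-s*m[1]-X[0],v[1]+s*m[0]+c*m[1]-X[1]]
        return np.array(o)
    r=least_squares(res,[*guess,0,45],loss='soft_l1',f_scale=3)
    for (q,_,X),e in zip(obs,res(r.x).reshape(-1,2)): print(q,np.round(X),np.round(e,1))
    print('pose',np.round(r.x,3)); return r.x
E
python3 - <<'E'
from fit import *
s=ctrl.sense();print({k:np.round(s[k],3) for k in('time_s','eef_pos','ee_rot','force','grip_width')})
p=ctrl.capture('wrist');save(p,'c');print(np.round(-np.array(p['R']).T@p['t']))
t=ctrl.capture('top');print('wrist');fit([p]);print('both');fit([p,t])
E
```

```text
{'time_s': np.float64(2.85), 'eef_pos': array([ 501.253, -135.235,  331.729]), 'ee_rot': array([0.   , 0.987, 0.163, 0.   ]), 'force': array([ 0.416, -1.165,  0.509]), 'grip_width': np.float64(0.001)}
[ 578. -110.  475.]
wrist
front_left_ridge [498. -75.] [ 1.  -2.5]
front_right_ridge [ 490. -175.] [-2.5  1.4]
back_left_ridge [627. -99.] [-0.2  5.3]
back_right_ridge [ 615. -189.] [ 0.4 -0.3]
left_ridge [567. -48.] [ 0.9 -2. ]
pose [ 5.57146e+02 -1.33359e+02 -1.23000e-01  4.83610e+01]
both
front_left_ridge [498. -75.] [ 3.3 -3.8]
front_right_ridge [ 490. -175.] [-2.1  1.3]
back_left_ridge [627. -99.] [1.7 1.4]
back_right_ridge [ 615. -189.] [ 0.4 -3.1]
left_ridge [567. -48.] [ 3.7 -4.2]
lid_panel [ 563. -135.] [-5.1 -0.8]
front_left_ridge [503. -78.] [-0.9 -1.1]
front_right_ridge [ 493. -184.] [-5.4 10.6]
back_left_ridge [ 627. -106.] [2.1 9. ]
left_ridge [577. -59.] [-6.8  6.8]
right_ridge [ 542. -216.] [ 4.2 -3.2]
pose [ 5.58288e+02 -1.35378e+02 -1.43000e-01  4.79110e+01]
```

View pics/c.png

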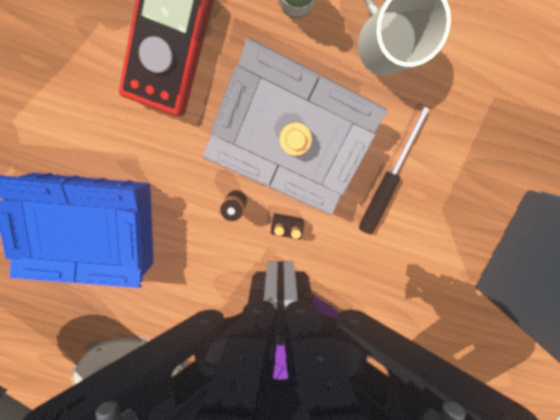

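The wrist view shows the whole lid, with outer corners near (247,40), (386,108), (333,214) and (205,157). The puck is at (296,139). Next I'll fit the pose to these corners and check it with an overlay.

Run:
```python
from fit import *
p=ctrl.capture('wrist')
C=[(247,40),(386,108),(333,214),(205,157)]
B=[(73.7,93.7),(73.7,-93.7),(-73.7,-93.7),(-73.7,93.7)]
def w(v,m): c,s=np.cos(v[2]),np.sin(v[2]); return (v[0]+c*m[0]-s*m[1],v[1]+s*m[0]+c*m[1],m[2])
r=least_squares(lambda v:np.concatenate([proj(p,w(v,(*b,70.9)))-c for b,c in zip(B,C)]),[558,-135,-.13])
v=r.x;print(np.round(v,3),np.round(r.fun,1))
im=p['img'][:,:,::-1].copy();x0,y0,k=190,25,3.7
im=cv2.resize(im[y0:y0+155,x0:x0+215],None,fx=k,fy=k,interpolation=cv2.INTER_CUBIC)
T=lambda X:tuple(int(a) for a in (np.array(proj(p,X))-(x0,y0)+.5)*k)
for q,m in model(47.5).items(): cv2.drawMarker(im,T(w(v,m)),(0,0,255),0,12,1)
for b in B: cv2.drawMarker(im,T(w(v,(*b,70.9))),(0,255,0),0,12,1)
for b in [(45,65),(45,-65),(-45,-65),(-45,65)]: cv2.drawMarker(im,T(w(v,(*b,62))),(255,0,0),0,12,1)
cv2.imwrite('pics/d.png',im)
```

```text
[ 5.57442e+02 -1.36107e+02 -8.70000e-02] [-0.6 -0.   1.3  1.   0.2 -1.3 -0.9  0.3]
```

View pics/d.png

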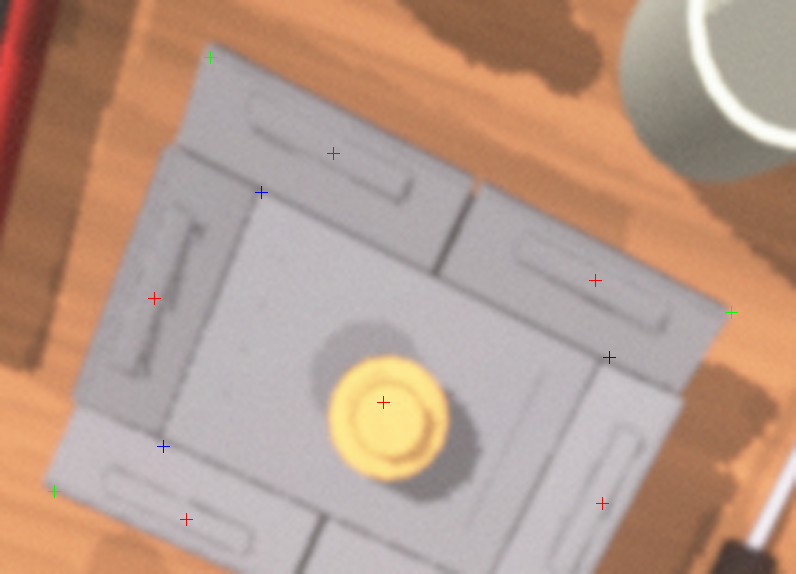

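The overlay fits to within about 2 mm. The case pose is (557.4, -136.1) with yaw -0.087. I'll align the tool with the case and go above front_left.

>>> send_rows:
  targets:
    - [1,0,0,0.02,0,0,0.1035]
    - [1,0,0,0.02,0,0,0.1035]
    - [1,0,0,0.02,0,0,0.1035]
    - [1,0,0,0.02,0,0,0.1035]
    - [1,-0.0019,-0.0103,0.0335,0,0,0]
    - [1,-0.0019,-0.0103,0.0335,0,0,0]
    - [1,-0.0019,-0.0103,0.0335,0,0,0]
    - [1,-0.0019,-0.0103,0.0335,0,0,0]
    - [1,-0.0019,-0.0103,0.0335,0,0,0]
    - [1,0,0,0,0,0,0]

```text
time_s: 5.3
eef_pos: [494.2, -83.7, 82.3]
ee_rot: [-0.001, 0.999, -0.043, -0.002]
force: [0.9, -0.0, 1.1]
grip_width: -0.001
grip_force: 0.0
```

```bash
cat > st.py <<'E'
from h import *
s=ctrl.sense();v=(557.4,-136.1,-.087)
d=np.array(s['eef_pos'][:2])-v[:2];c,n=np.cos(v[2]),np.sin(v[2])
q=s['ee_rot'];print('t',s['time_s'],'case xy',np.round([c*d[0]+n*d[1],-n*d[0]+c*d[1]],1),'z',round(s['eef_pos'][2],1),'toolyaw',round(2*np.arctan2(q[2],q[1]),3),'q',np.round(q,3),'F',np.round(s['force'],1))
E
python3 st.py
python3 - <<'E'
from h import *
p=ctrl.capture('wrist');save(p,'e')
E
```

```text
t 5.3 case xy [-67.5  46.7] z 82.3 toolyaw -0.086 q [-0.001  0.999 -0.043 -0.002] F [ 0.9 -0.   1.1]
```

View pics/e.png

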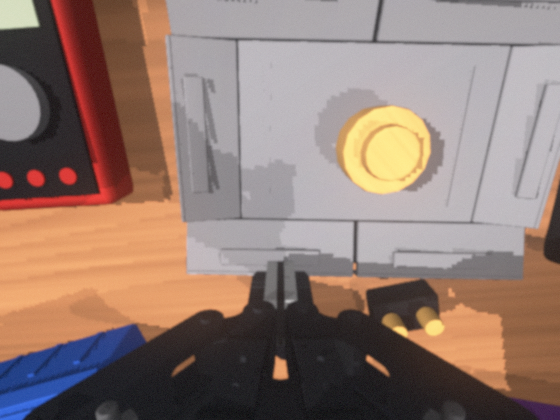

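Run:
```python
from fit import *
p=ctrl.capture('wrist');v=(557.4,-136.1,-.087)
def w(v,m): c,s=np.cos(v[2]),np.sin(v[2]); return (v[0]+c*m[0]-s*m[1],v[1]+s*m[0]+c*m[1],m[2])
for q,m in model(47.5).items(): print(q,np.round(proj(p,w(v,m))),[np.round(d['point']) for d in ctrl.landmark_of(q,p)[:1]])
print([np.round(proj(p,w(v,m))) for m in((-45,65,62),(-45,-65,62),(45,65,62),(-73.7,0,70.9))], np.round(proj(p,ctrl.sense()['eef_pos'])))
```

```text
lid_panel [366. 142.] []
front_left_ridge [275. 260.] [array([ 37., 412.])]
front_right_ridge [444. 261.] [array([442., 260.])]
back_left_ridge [274. -10.] []
back_right_ridge [496.  -9.] []
left_ridge [200. 143.] [array([196., 142.])]
right_ridge [541. 144.] [array([534., 148.])]
[array([244., 223.]), array([473., 223.]), array([238.,  45.]), array([358., 275.])] [278. 275.]
```

>>> send_rows:
  targets:
    - [1,0.003,-0.001,0.005,0,0,0]
    - [1,0,0,0.002,0,0,0]
    - [1,0,0,0.002,0,0,0]
    - [1,0,0,0.002,0,0,0]
    - [1,0,0,0.002,0,0,0]
    - [1,0,0,0.002,0,0,0]
    - [1,0,0,0.002,0,0,0]
    - [1,0,0,0.001,0,0,0]
    - [1,0,0,0,0,0,0]
    - [1,0,0,0,0,0,0]

```text
time_s: 7.0
eef_pos: [498.5, -83.8, 65.8]
ee_rot: [0.0, 0.999, -0.044, 0.0]
force: [0.7, 0.1, -0.1]
grip_width: 0.0
grip_force: 0.0
```

```bash
python3 st.py
```

```text
t 7.0 case xy [-63.2  47. ] z 65.8 toolyaw -0.087 q [ 0.     0.999 -0.044  0.   ] F [ 0.7  0.1 -0.1]
```

>>> send_rows:
  targets:
    - [1,0,0,0.001,0,0,0]
    - [1,0,0,0.0005,0,0,0]
    - [1,0,0,0,0,0,0]
    - [1,0,0,-0.008,0,0,0]
    - [1,0,0,-0.012,0,0,0]
    - [1,0,0.02,0,0,0,0]
    - [1,0,0.02,0,0,0,0]
    - [1,0,0.02,0,0,0,0]
    - [1,0,0.02,0,0,0,0]
    - [1,0,0.015,0,0,0,0]

```text
time_s: 8.25
eef_pos: [490.0, -179.7, 84.4]
ee_rot: [0.0, 0.999, -0.044, 0.0]
force: [-0.8, -0.2, -0.3]
grip_width: -0.003
grip_force: 0.0
```

```bash
python3 st.py;  python3 - <<'E'
from h import *
p=ctrl.capture('wrist');save(p,'f')
E
```

```text
t 8.25 case xy [-63.3 -49.2] z 84.4 toolyaw -0.088 q [ 0.     0.999 -0.044  0.   ] F [-0.8 -0.2 -0.3]
```

View pics/f.png

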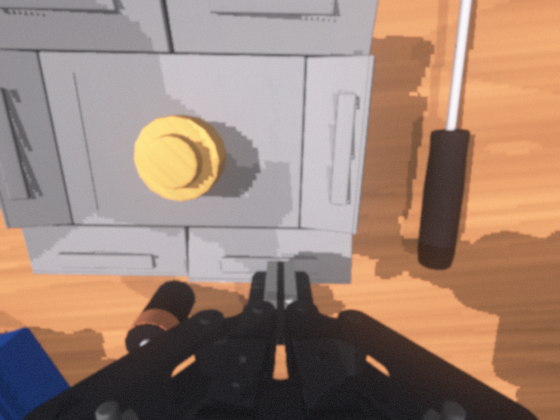

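front_left now lies flat: its outer edge is at row 272, against 282 for the front_right half still standing. Next is front_right.

>>> send_rows:
  targets:
    - [1,0,-0.002,0.008,0,0,0]
    - [1,0,0,0.002,0,0,0]
    - [1,0,0,0.002,0,0,0]
    - [1,0,0,0.002,0,0,0]
    - [1,0,0,0.002,0,0,0]
    - [1,0,0,0.002,0,0,0]
    - [1,0,0,0.001,0,0,0]
    - [1,0,0,0.001,0,0,0]
    - [1,0,0,0.0005,0,0,0]
    - [1,0,0,0,0,0,0]

```text
time_s: 9.55
eef_pos: [490.4, -176.3, 64.7]
ee_rot: [0.0, 0.999, -0.043, 0.0]
force: [-4.2, 3.4, 11.9]
grip_width: -0.001
grip_force: 5.9
```

```bash
python3 st.py
```

```text
t 9.55 case xy [-63.2 -45.9] z 64.7 toolyaw -0.087 q [ 0.     0.999 -0.043  0.   ] F [-4.2  3.4 11.9]
```

>>> send_rows:
  targets:
    - [1,0,0,-0.008,0,0,0]
    - [1,0,0,-0.012,0,0,0]
    - [1,0.013,0.0077,0,0,0,0]
    - [1,0.013,0.0077,0,0,0,0]
    - [1,0.013,0.0077,0,0,0,0]
    - [1,0.013,0.0077,0,0,0,0]
    - [1,0.013,0.0077,0,0,0,0]
    - [1,0,0,0,0,0,0]
    - [1,0,0,0.005,0,0,0]
    - [1,0,0,0,0,0,0]

```text
time_s: 10.8
eef_pos: [551.2, -220.0, 78.4]
ee_rot: [-0.0, 0.999, -0.044, -0.0]
force: [-0.1, -0.7, 0.3]
grip_width: 0.005
grip_force: 0.0
```

```bash
python3 st.py;  python3 - <<'E'
from h import *
p=ctrl.capture('wrist');save(p,'g')
E
```

```text
t 10.8 case xy [  1.1 -84.1] z 78.4 toolyaw -0.087 q [-0.     0.999 -0.044 -0.   ] F [-0.1 -0.7  0.3]
```

View pics/g.png

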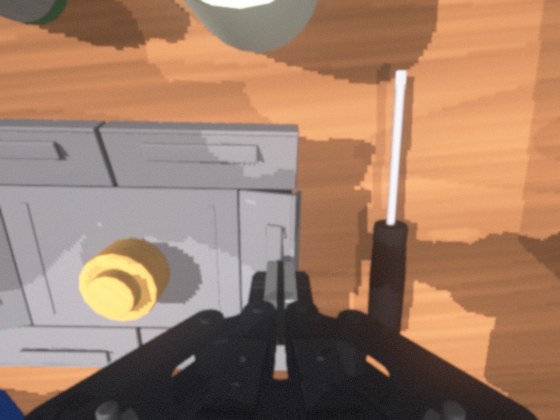

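In the new view the right ridge is at column 275, almost under the tip at column 281. Pressing right.

>>> send_rows:
  targets:
    - [1,0,-0.001,0.002,0,0,0]
    - [1,0,0,0.002,0,0,0]
    - [1,0,0,0.002,0,0,0]
    - [1,0,0,0.002,0,0,0]
    - [1,0,0,0.002,0,0,0]
    - [1,0,0,0.002,0,0,0]
    - [1,0,0,0.001,0,0,0]
    - [1,0,0,0.001,0,0,0]
    - [1,0,0,0.0005,0,0,0]
    - [1,0,0,0,0,0,0]

```text
time_s: 12.1
eef_pos: [551.7, -219.2, 64.9]
ee_rot: [-0.0, 0.999, -0.043, -0.0]
force: [-3.1, 1.4, 8.2]
grip_width: -0.002
grip_force: 3.8
```

```bash
python3 st.py
```

```text
t 12.1 case xy [  1.6 -83.3] z 64.9 toolyaw -0.087 q [-0.     0.999 -0.043 -0.   ] F [-3.1  1.4  8.2]
```

>>> send_rows:
  targets:
    - [1,0,0,-0.008,0,0,0]
    - [1,0,0,-0.012,0,0,0]
    - [1,0.0129,-0.0073,0,0,0,0]
    - [1,0.0129,-0.0073,0,0,0,0]
    - [1,0.0129,-0.0073,0,0,0,0]
    - [1,0.0129,-0.0073,0,0,0,0]
    - [1,0.0129,-0.0073,0,0,0,0]
    - [1,0,0,0,0,0,0]
    - [1,0,0,0.005,0,0,0]
    - [1,0,0,0,0,0,0]

```text
time_s: 13.35
eef_pos: [618.7, -188.7, 78.6]
ee_rot: [-0.0, 0.999, -0.044, -0.001]
force: [0.0, -0.2, -0.7]
grip_width: 0.003
grip_force: 0.0
```

```bash
python3 st.py;  python3 - <<'E'
from h import *
p=ctrl.capture('wrist');save(p,'i')
E
```

```text
t 13.35 case xy [ 65.6 -47.1] z 78.6 toolyaw -0.088 q [-0.     0.999 -0.044 -0.001] F [ 0.  -0.2 -0.7]
```

View pics/i.png

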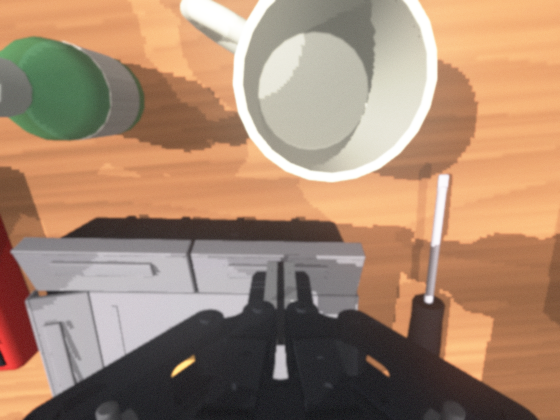

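The tip is over the back_right ridge, around (280,266), and the mug is well clear. Pressing.

>>> send_rows:
  targets:
    - [1,0,0,0.002,0,0,0]
    - [1,0,0,0.002,0,0,0]
    - [1,0,0,0.002,0,0,0]
    - [1,0,0,0.002,0,0,0]
    - [1,0,0,0.002,0,0,0]
    - [1,0,0,0.002,0,0,0]
    - [1,0,0,0.001,0,0,0]
    - [1,0,0,0.001,0,0,0]
    - [1,0,0,0.0005,0,0,0]
    - [1,0,0,0,0,0,0]

```text
time_s: 14.65
eef_pos: [619.0, -188.6, 64.9]
ee_rot: [-0.0, 0.999, -0.044, -0.0]
force: [-3.7, 0.3, 4.7]
grip_width: -0.003
grip_force: 2.4
```

```bash
python3 st.py
```

```text
t 14.65 case xy [ 65.9 -47. ] z 64.9 toolyaw -0.087 q [-0.     0.999 -0.044 -0.   ] F [-3.7  0.3  4.7]
```

>>> send_rows:
  targets:
    - [1,0,0,-0.008,0,0,0]
    - [1,0,0,-0.012,0,0,0]
    - [1,0,-0.019,0,0,0,0]
    - [1,0,-0.019,0,0,0,0]
    - [1,0,-0.019,0,0,0,0]
    - [1,0,-0.019,0,0,0,0]
    - [1,0,-0.019,0,0,0,0]
    - [1,0,0,0,0,0,0]
    - [1,0,0,0.005,0,0,0]
    - [1,0,0,0,0,0,0]

```text
time_s: 15.9
eef_pos: [627.2, -94.7, 79.1]
ee_rot: [-0.0, 0.999, -0.044, -0.001]
force: [-0.5, -0.4, 0.3]
grip_width: 0.002
grip_force: 0.0
```

>>> send_rows:
  targets:
    - [1,0,0,0.002,0,0,0]
    - [1,0,0,0.002,0,0,0]
    - [1,0,0,0.002,0,0,0]
    - [1,0,0,0.002,0,0,0]
    - [1,0,0,0.002,0,0,0]
    - [1,0,0,0.002,0,0,0]
    - [1,0,0,0.001,0,0,0]
    - [1,0,0,0.001,0,0,0]
    - [1,0,0,0.0005,0,0,0]
    - [1,0,0,0,0,0,0]

```text
time_s: 17.15
eef_pos: [627.3, -94.0, 65.0]
ee_rot: [-0.0, 0.999, -0.044, -0.0]
force: [0.4, 0.3, 0.5]
grip_width: -0.001
grip_force: 0.1
```

```bash
python3 st.py
```

```text
t 17.15 case xy [66.  48.1] z 65.0 toolyaw -0.087 q [-0.     0.999 -0.044 -0.   ] F [0.4 0.3 0.5]
```

>>> send_rows:
  targets:
    - [1,0,0,-0.008,0,0,0]
    - [1,0,0,-0.012,0,0,0]
    - [1,-0.0129,-0.0075,0,0,0,0]
    - [1,-0.0129,-0.0075,0,0,0,0]
    - [1,-0.0129,-0.0075,0,0,0,0]
    - [1,-0.0129,-0.0075,0,0,0,0]
    - [1,-0.0129,-0.0075,0,0,0,0]
    - [1,0,0,0,0,0,0]
    - [1,0,0,0.005,0,0,0]
    - [1,0,0,0,0,0,0]

```text
time_s: 18.4
eef_pos: [566.7, -51.4, 79.9]
ee_rot: [-0.0, 0.999, -0.044, -0.0]
force: [0.1, -0.3, -0.4]
grip_width: 0.0
grip_force: 0.0
```

>>> send_rows:
  targets:
    - [1,0,0,0.002,0,0,0]
    - [1,0,0,0.002,0,0,0]
    - [1,0,0,0.002,0,0,0]
    - [1,0,0,0.002,0,0,0]
    - [1,0,0,0.002,0,0,0]
    - [1,0,0,0.002,0,0,0]
    - [1,0,0,0.001,0,0,0]
    - [1,0,0,0.001,0,0,0]
    - [1,0,0,0.0005,0,0,0]
    - [1,0,0,0,0,0,0]

```text
time_s: 19.65
eef_pos: [566.4, -51.2, 65.6]
ee_rot: [0.0, 0.999, -0.044, -0.0]
force: [-0.4, -0.4, 0.1]
grip_width: -0.002
grip_force: 0.0
```

```bash
python3 st.py
```

```text
t 19.65 case xy [ 1.6 85.4] z 65.6 toolyaw -0.087 q [ 0.     0.999 -0.044 -0.   ] F [-0.4 -0.4  0.1]
```

>>> send_rows:
  targets:
    - [1,0,0,0.001,0,0,0]
    - [1,0,0,0.0005,0,0,0]
    - [1,0,0,-0.01,0,0,0]
    - [1,0,0,-0.035,0,0,0]
    - [1,-0.012,0.016,-0.035,0,0,0]
    - [1,-0.012,0.016,-0.035,0,0,0]
    - [1,-0.012,0.016,-0.035,0,0,0]
    - [1,-0.012,0.016,-0.035,0,0,0]
    - [1,-0.012,0.016,-0.03,0,0,0]
    - [1,0,0,0,0,0,0]

```text
time_s: 20.9
eef_pos: [499.9, -126.5, 281.8]
ee_rot: [0.001, 0.999, -0.044, 0.002]
force: [-0.2, -0.2, -1.5]
grip_width: -0.001
grip_force: 0.0
```

```bash
python3 st.py;  python3 - <<'E'
from h import *
p=ctrl.capture('wrist');s=ctrl.capture('scene')
a=p['img'][:260,130:490];b=s['img'][215:335,140:300]
a=cv2.resize(a,(720,520),interpolation=cv2.INTER_CUBIC);cv2.imwrite('pics/j.png',a[:,:,::-1])
cv2.imwrite('pics/k.png',cv2.resize(b,(800,600),interpolation=cv2.INTER_CUBIC)[:,:,::-1])
E
```

```text
t 20.9 case xy [-58.1   4.6] z 281.8 toolyaw -0.089 q [ 0.001  0.999 -0.044  0.002] F [-0.2 -0.2 -1.5]
```

View pics/j.png

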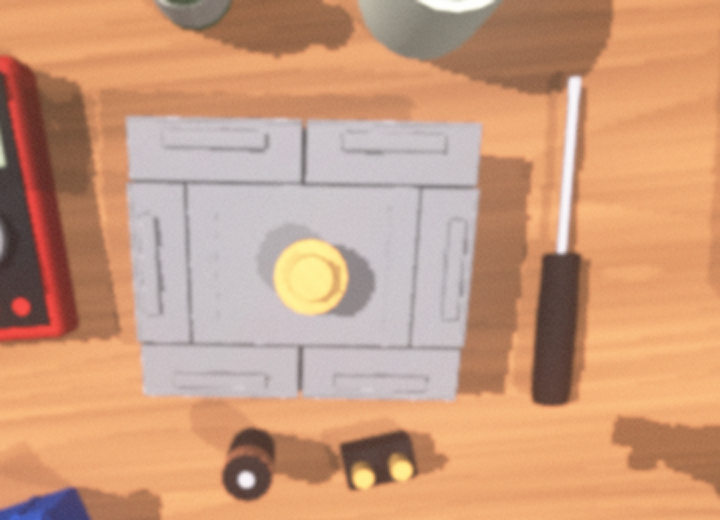

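View pics/k.png

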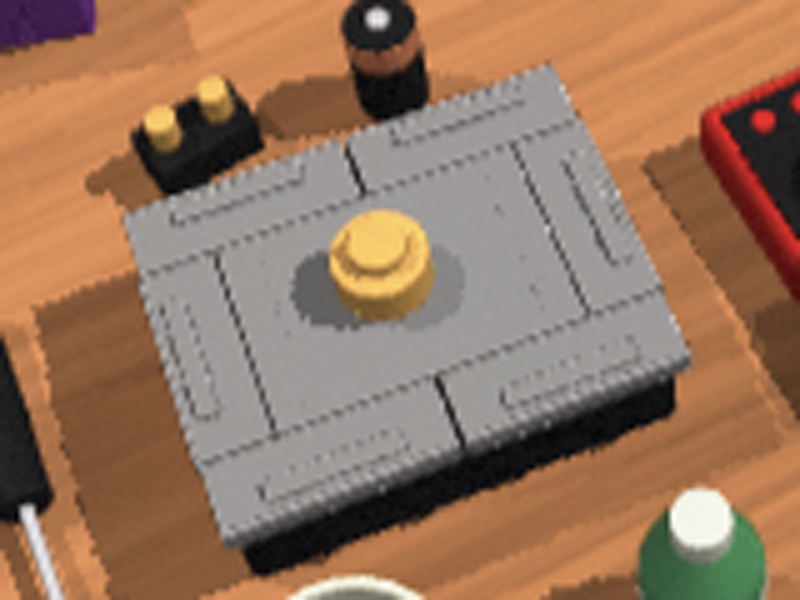

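Both views show all six sections flat and level with the panel, with straight edges all round. The puck, at (310,277) in the crop, and the other objects are where they were. Handing in.

```bash
python3 -c "
from rig import ctrl
print(ctrl.finish_job())"
```

```text
the job is handed in; nothing more can be done
None
```

I pressed all six rim sections down and they lie flat in the final pictures; the puck, the case and its neighbours look undisturbed, and the job was handed in at about 21 s.

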